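# Scoop ball knobs into an order carton and hang the scoop up

### The job

Use the metal scoop to move at least three of the six black ball knobs from the grey stock bin into the cardboard carton; do not touch the knobs with the fingers, and leave any others in the bin, with none lying anywhere else. Then set the scoop down upright on the bench, let go, take it again by its pan and hang it by the hook of its handle over the middle bar of the blue rack, pan on the robot's side, so that it hangs about level, squared to the rack. Do not disturb the blue box, the tape roll or the spray can.

Things in the scene. Friction and masses are not known exactly. Their poses are not given: they have to be found in the camera images.
- scoop: Bare metal rigid scoop, 0.2 kg. Origin: centre of the pan's underside; x out of the open mouth, z up. Pan x -55 to 55, side walls 40 high, 66 wide outside (60 inside) up to x 28, then flaring to 86 at the mouth (x 55); floor 3 thick with a thin edge at the mouth. Back plate x -55 to -50, 66 wide to z 60, then a 24 wide neck to z 118, from which the handle runs level to the rear.
- handle (a point): Scooping grip: middle of the scoop's handle, at scoop x -79, y 0, z 115. Flat bar along x (-50 to -108), 24 wide in y, 10 thick; grip from above, closing along y. At its rear end a lip turns down to z 88 (x -108 to -103), so handle, neck and lip form a hook open below, 48 between neck and lip.
- hook (a point): Middle of the underside of the scoop's handle, at scoop x -79, y 0, z 110: here the rack's bar bears.
- pan (a point): Hanging grip: at scoop x 12, y 0, z 30, inside the pan; grip from above across the outsides of the side walls, 66 apart in y.
- bin: Grey plastic open-topped stock bin, 278 x 106 outside, 270 x 98 inside, 60 high, walls and floor 4 thick, fixed to the bench. Inside, the far end is a 45 degree slope from the floor at x 85 up to z 54 at x 135. Origin: centre of its underside; x along its length, +x away from the robot, z up. The six knobs start on its floor between x -5 and 90.
- carton: Open cardboard carton, 150 x 150 outside, 140 x 140 inside, 80 high, floor 5 thick, fixed, two outer flaps folded down (sides +y, -y; thin, look only). Origin: centre of its underside, z up.
- rack: Blue tubular rack fixed to the bench, three level bars along its y, uprights at y -150 and 150; front (-x) faces the robot. Origin: on the bench below the middle of the bars, z up. Upper bar: radius 8, centre x 0, z 267. Lower bar: radius 6, centre x -21, z 115; it stands forward and the hung scoop's back plate leans on its front (x -27).
- bar (a point): Middle of the rack's middle bar (radius 8, on its axis, rack x 0, z 192; gap to the upper bar 59), axes as the rack's. The scoop hangs here, its mouth pointing to the rack's -x, its underside then at z about 90.
- box: Bystander: small blue box with orange foot, 100 x 70 x 72. Origin: centre of its underside.
- tape: Bystander: roll of brown tape lying flat, 100 across, 48 high. Origin: centre of its underside.
- spray: Bystander: bare metal can, 56 across, 170 high. Origin: centre of its underside.
- knob0: Polished, slippery (friction about 0.3) black plastic ball knob, ball 26 across with a collar 16 across that stands out 2 from the ball, 22 g; rolls a little. Origin: centre of the ball.
- knob1: Polished, slippery (friction about 0.3) black plastic ball knob, ball 26 across with a collar 16 across that stands out 2 from the ball, 22 g; rolls a little. Origin: centre of the ball.
- knob2: Polished, slippery (friction about 0.3) black plastic ball knob, ball 26 across with a collar 16 across that stands out 2 from the ball, 22 g; rolls a little. Origin: centre of the ball.
- knob3: Polished, slippery (friction about 0.3) black plastic ball knob, ball 26 across with a collar 16 across that stands out 2 from the ball, 22 g; rolls a little. Origin: centre of the ball.
- knob4: Polished, slippery (friction about 0.3) black plastic ball knob, ball 26 across with a collar 16 across that stands out 2 from the ball, 22 g; rolls a little. Origin: centre of the ball.
- knob5: Polished, slippery (friction about 0.3) black plastic ball knob, ball 26 across with a collar 16 across that stands out 2 from the ball, 22 g; rolls a little. Origin: centre of the ball.

How it is judged:
By the outcome, as a careful person would: the job done as asked, in the order asked, and still so for the second after the job is handed in, with the robot touching nothing.
It also fails if it takes over 72 s, if anything falls off the work surface, if the arm or the gripper's body presses on something with over 40 N, if the wrist force passes 120 N, or if a joint passes its speed limit or range.

### The arm

A 6-joint arm with a two-finger parallel gripper is mounted at the origin on the work surface. World frame = base frame: x ahead of the robot, y to its left, z up, the work surface at z = 0. Lengths are in m, angles in rad, forces in N, time in s.
With the tool pointing down it reaches from about 0.375 to 0.925 m from the base axis. Payload 5.7 kg.
Tool frame: the origin (TCP) lies midway between the tips of the shut fingers; the grasp point (between the pads) lies 19 mm behind it; z points along the fingers, y is the line along which they close (so a half turn about z gives the same grasp; the last joint's range is limited). The gripper opens to 85 mm and grips with 20 to 120 N. Pads are 22 mm wide; open, the fingers measure 114 mm over their backs; the gripper's body (76 mm by 85 mm) begins 54 mm behind the grasp point. The pads swing forward as they close: fully open they stand 13 mm farther back than shut.
Start: joints at [-1.439, 0.359, 1.51, -0, 1.272, -0.115], TCP at [0.147, -0.582, 0.231] pointing down, gripper open.
Joint ranges: [-2.97, 2.97], [-1.01, 2.36], [0.21, 2.38], [-0.96, 4.11], [0.2, 2.71], [-2.98, 2.98]. Speed limits (rad/s): [2.39, 2.39, 3.14, 3.14, 3.14, 3.14].

### API

Orientations are given as [roll, pitch, yaw] about the fixed x, y, z axes, in that order (R = Rz(yaw) Ry(pitch) Rx(roll)).
In Python, from plant import movep, move_straight, movej, gripper_to, wait, solve_ik, read_state, camera, PlanningError, job_done, search_frame, masks_of, spot_point gives the robot as it stands. The module is installed in compiled form; this text tells all that it offers. Calls block until the motion is done:
- movep(position, orientation): joint-space move of the TCP to a pose.
- move_straight(position, rot=None, v=0.15): straight line of the TCP; rot=None keeps the orientation; v is the mean speed in m/s.
- movej(angles): joint-space move.
- gripper_to(opening, strength=None): opening from 0.0 (shut) to 1.0 (fully open); strength is the grip in N (None keeps the last); returns when the fingers have stopped.
- wait(seconds).
- solve_ik(position, orientation): joint angles nearest the present ones, or None.
- read_state(): the state.
- camera(name): name is "side" or "top"; returns a dict with "pixels" (400x640x3 uint8, red, green, blue), "fx", "fy", "cx", "cy" (pixels), "distortion" ([k1, k2, p1, p2, k3] as OpenCV has them; the pictures are not rectified), "rvec" (rotation vector, rad) and "tvec" (3), from world to camera coordinates, as OpenCV has them. Camera axes: x right, y down, z forward; pixel columns grow to the right and rows downward; lengths in m; the calibration is good to about 2 mm. A picture is of the moment at which its call begins. There is no depth.
A pose or a line that the arm cannot do raises PlanningError and nothing moves.
- job_done(): hands the job in; it is judged then, once.
Trained networks look in a picture, given as the dict that the camera call returned (one of the last four; its "shot" number tells which), for a name from the list of things; names that differ only in an ending like _2 or _b are one class to them, and where a whole thing is asked for, a point or a joint stands for the part that bears it (a point fixed in the world has none). Each returns a list of dicts, best first, with "conf" (0 to 1); they miss things now and then, are a little off and sometimes report something else, mostly with a low value. They report only what shows in the picture. A call takes as long as a camera call.
- search_frame(picture, thing): "centre" ([x, y, z] in m, in world coordinates, good to about 4 mm: the middle of the surface that is visible of it).
- masks_of(picture, thing): "mask" (400x640 bool, what is visible of it).
- spot_point(picture, thing): "centre" ([x, y, z] in m, in world coordinates, good to about 4 mm: a listed point, or the origin of a listed thing).
The state is a dict: "clock": time; "qpos": joint angles; "joint_velocities": joint speeds; "effort": joint torques, N m; "eef_pos": TCP position; "tcp_rot": TCP orientation; "force": force on the tool from outside, world axes, zero at the start; "wrist_torque": the same for the moment, N m; "gripper_width": opening from 0.0 (shut) to 1.0 (fully open); "finger_force": force on a finger pad.
Only numpy, scipy, OpenCV 4.12 (cv2) and the standard library are available. Lean on these libraries where they do the work, as an engineer would, in place of code of your own. Each camera call takes 0.05 s, during which the arm holds its last target. There are 200 camera calls.

## Working session

There is one attempt and no reset: what is moved stays moved. The work goes in short steps, each a Python script; the robot and the scene stay as the last script left them, time stands still between calls to the robot, and variables do not carry over. Pictures are saved under pics/ and viewed, at most 14 in all, crops included, and the job is handed in when it is done.

```bash
mkdir -p pics
python3 - <<'E'
from plant import *
import cv2, numpy as np
s=read_state(); print(s['clock'],s['eef_pos'],s['tcp_rot'])
P={n:camera(n) for n in("side","top")}
for n in P:
    p=P[n]; cv2.imwrite(f'pics/{n}0.png',p['pixels'][:,:,::-1])
    R=cv2.Rodrigues(np.array(p['rvec']))[0]; print(n,p['fx'],p['distortion'],-R.T@np.array(p['tvec']))
    for t in "scoop handle hook pan bin carton rack bar box tape spray knob0".split():
        print(n,t,[(np.round(d['centre'],3).tolist(),round(d['conf'],2)) for d in spot_point(p,t)][:7])
print(read_state()['clock'])
E
```

```text
0.0 [ 0.1464679  -0.58113374  0.23043681] [-3.13973080e+00 -2.08779841e-04  2.46782810e-01]
side 373.4295993962213 [0.01293361 0.         0.         0.         0.        ] [ 0.32375503 -0.80447586  0.84016073]
side scoop [([0.534, -0.044, 0.003], 0.95)]
side handle [([0.459, -0.028, 0.115], 0.56), ([0.55, -0.046, 0.032], 0.49), ([0.572, -0.237, 0.02], 0.46)]
side hook [([0.458, -0.025, 0.104], 0.64)]
side pan [([0.545, -0.044, 0.029], 0.81)]
side bin [([0.534, -0.257, 0.004], 0.86)]
side carton [([0.515, 0.291, -0.002], 0.98)]
side rack [([0.699, 0.019, -0.0], 0.72)]
side bar [([0.702, 0.025, 0.188], 0.81), ([0.612, -0.235, 0.018], 0.24)]
side box []
side tape [([0.387, 0.485, -0.005], 0.94)]
side spray [([0.569, 0.475, -0.001], 0.91), ([0.702, 0.025, 0.186], 0.18)]
side knob0 [([0.545, -0.274, 0.021], 0.62), ([0.604, -0.278, 0.021], 0.53), ([0.574, -0.238, 0.021], 0.48), ([0.548, -0.239, 0.02], 0.4), ([0.61, -0.231, 0.019], 0.39), ([0.58, -0.276, 0.02], 0.37)]
top 383.6692370421751 [-0.05417896  0.          0.          0.          0.        ] [2.99488084e-01 2.62926647e-04 1.41877192e+00]
top scoop [([0.536, -0.043, 0.0], 0.8)]
top handle [([0.459, -0.031, 0.118], 0.63)]
top hook [([0.455, -0.029, 0.107], 0.74)]
top pan [([0.548, -0.048, 0.03], 0.74), ([0.533, -0.039, -0.005], 0.57)]
top bin []
top carton [([0.518, 0.294, 0.001], 0.89)]
top rack [([0.701, 0.024, 0.001], 0.91)]
top bar [([0.702, 0.018, 0.192], 0.62)]
top box [([0.451, -0.498, -0.002], 0.92), ([0.393, 0.479, -0.001], 0.38)]
top tape [([0.393, 0.475, 0.0], 0.57)]
top spray [([0.573, 0.482, 0.0], 0.72)]
top knob0 [([0.544, -0.281, 0.024], 0.58), ([0.545, -0.234, 0.017], 0.53), ([0.569, -0.234, 0.019], 0.52), ([0.577, -0.273, 0.016], 0.48), ([0.604, -0.274, 0.02], 0.45), ([0.611, -0.226, 0.02], 0.39)]
1.3
```

View pics/side0.png

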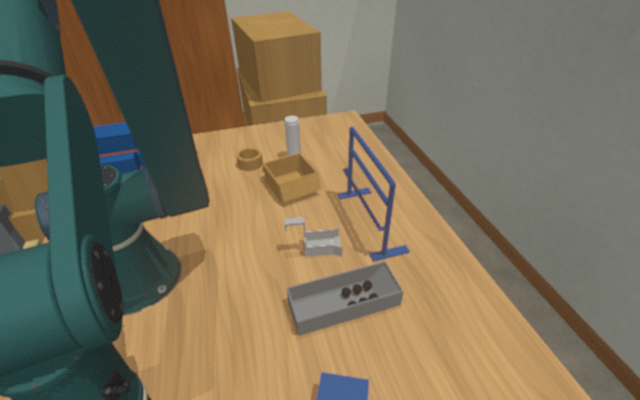

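View pics/top0.png

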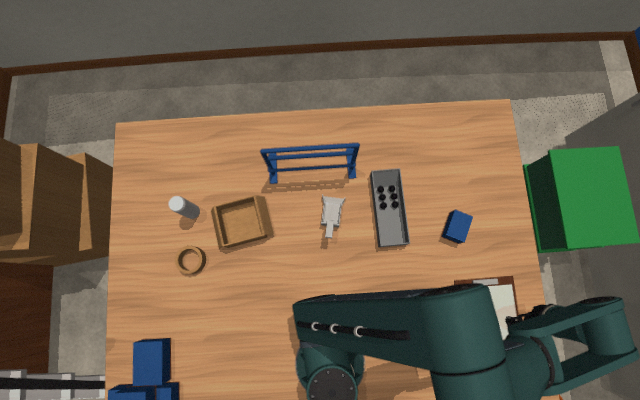

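The side view shows the scoop at about (322,242), the bin and its knobs at (345,298) and the rack at (370,190). In the top view the scoop is at (332,212), the bin at (389,208) and the rack at (312,160). Next I'll fit the listed shapes to the masks in both views to get the poses.

```bash
cat > fit.py <<'E'
import numpy as np, cv2
from scipy.optimize import minimize
from plant import camera, masks_of
def box(x0,x1,y0,y1,z0,z1): return np.array([[x,y,z] for x in(x0,x1) for y in(y0,y1) for z in(z0,z1)])/1000.
pan=np.array([[x,s*y,z] for x,y in((-55,33),(28,33),(55,43)) for s in(-1,1) for z in(0,40)])/1000.
M=dict(scoop=[pan,box(-55,-50,-33,33,0,60),box(-55,-50,-12,12,60,118),box(-108,-50,-12,12,110,120),box(-108,-103,-12,12,88,120)],
 bin=[box(-139,139,-53,53,0,60)], carton=[box(-75,75,-75,75,0,80)],
 rack=[box(-8,8,-150,150,259,275),box(-8,8,-150,150,184,200),box(-27,-15,-150,150,109,121)]+[box(-8,8,s*150-8,s*150+8,0,275) for s in(-1,1)])
S=4
def proj(p,X): return cv2.projectPoints(X,np.array(p['rvec']),np.array(p['tvec']),np.array([[p['fx'],0,p['cx']],[0,p['fy'],p['cy']],[0,0,1.]]),np.array(p['distortion']))[0][:,0]
def render(p,name,q):
    c,s=np.cos(q[3]),np.sin(q[3]); R=np.array([[c,-s,0],[s,c,0],[0,0,1]])
    im=np.zeros((400*S,640*S),np.uint8)
    for h in M[name]:
        u=(proj(p,h@R.T+q[:3])+.5)*S-.5
        cv2.fillConvexPoly(im,np.round(cv2.convexHull(u.astype(np.float32))*16).astype(np.int32),1,shift=4)
    return cv2.resize(im.astype(np.float32),(640,400),interpolation=cv2.INTER_AREA)
def fit(name,q0,pics,occl=()):
    ms=[]
    for p in pics:
        r=masks_of(p,name)
        if r and r[0]['conf']>.3: ms.append((p,r[0]['mask'].astype(np.float32)))
    def cost(q):
        return sum(1-np.minimum(a,m).sum()/np.maximum(a,m).sum() for p,m in ms for a in[render(p,name,q)])
    best=None
    for dy in(-.15,0,.15):
        q=np.array(q0,float)+[0,0,0,dy]
        sx=np.vstack([q]+[q+d for d in np.diag([.01,.01,.006,.12])])
        r=minimize(cost,q,method='Nelder-Mead',options=dict(initial_simplex=sx,maxiter=160,xatol=1e-4,fatol=1e-4))
        if best is None or r.fun<best.fun: best=r
    return best.x,best.fun,len(ms),ms
E
python3 - <<'E'
from fit import *
P=[camera("side"),camera("top")]
G=dict(scoop=(.535,-.044,0,.2),bin=(.534,-.257,0,.08),carton=(.516,.292,0,.2),rack=(.701,.022,0,0.))
vis=[p['pixels'][:,:,::-1].copy() for p in P]
vis=[cv2.resize(v,None,fx=3,fy=3,interpolation=cv2.INTER_CUBIC) for v in vis]
for n,q in G.items():
    x,f,k,ms=fit(n,q,P); print(n,np.round(x,4),round(f,3),k)
    for v,p in zip(vis,P):
        c,_=cv2.findContours((cv2.resize(render(p,n,x),None,fx=3,fy=3)>.5).astype(np.uint8),cv2.RETR_LIST,cv2.CHAIN_APPROX_NONE)
        cv2.drawContours(v,c,-1,(0,0,255),1)
cv2.imwrite('pics/a.png',np.vstack([vis[1][380:780,600:1300]]))
E
```

```text
scoop [ 0.5381 -0.0432 -0.0017 -0.1897] 0.298 2
bin [ 0.5345 -0.2559  0.0018  0.0301] 1.068 2
carton [0.513  0.2754 0.0097 0.1773] 0.242 2
rack [ 0.701   0.021  -0.0041 -0.0013] 0.748 2
```

View pics/a.png

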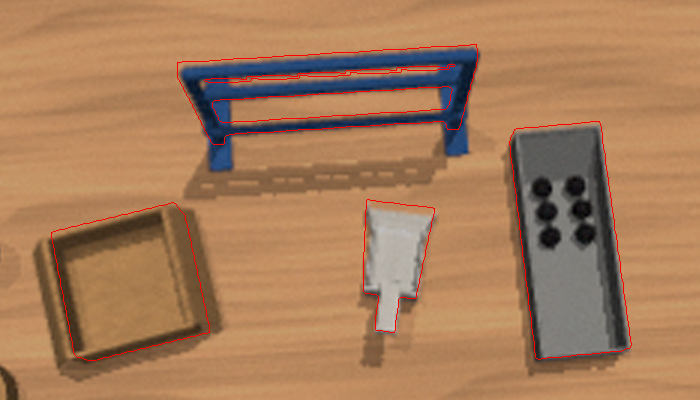

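The overlay on the top-view crop fits well: scoop at (395,260), bin at (570,240). The rack outline at (330,100) sits a pixel high, and the carton fit is biased by its flaps. I'll refine with colour masks.

```bash
cat >> fit.py <<'E'
def colmask(p,name,q):
    hsv=cv2.cvtColor(p['pixels'],cv2.COLOR_RGB2HSV)
    m=((hsv[...,0]>95)&(hsv[...,0]<135)&(hsv[...,1]>90)) if name=='rack' else ((hsv[...,1]<70)|(hsv[...,2]<45))
    roi=cv2.dilate((render(p,name,q)>0).astype(np.uint8),np.ones((15,15)))>0
    if name=='rack': roi=cv2.dilate(roi.astype(np.uint8),np.ones((31,31)))>0
    m=(m&roi).astype(np.uint8)
    if name!='rack':
        n,l,s,_=cv2.connectedComponentsWithStats(m); m=(l==1+np.argmax(s[1:,4])).astype(np.uint8)
        if name=='bin':
            c=np.argwhere(m)[:,::-1].astype(np.int32); m=cv2.fillConvexPoly(np.zeros_like(m),cv2.convexHull(c),1)
    return m.astype(np.float32)
def cfit(name,q0,pics):
    ms=[(p,colmask(p,name,q0)) for p in pics]
    def cost(q): return sum(1-np.minimum(a,m).sum()/np.maximum(a,m).sum() for p,m in ms for a in[render(p,name,q)])
    q=np.array(q0,float); sx=np.vstack([q]+[q+d for d in np.diag([.006,.006,.006,.06])])
    r=minimize(cost,q,method='Nelder-Mead',options=dict(initial_simplex=sx,maxiter=200,xatol=1e-4,fatol=1e-4))
    return r.x,r.fun,ms
E
python3 - <<'E'
from fit import *
P=[camera("side"),camera("top")]
G=dict(scoop=(.538,-.043,0,-.19),bin=(.5345,-.2559,0,.03))
for n,q in G.items():
    for pp in(P,P[:1],P[1:]):
        x,f,ms=cfit(n,q,pp); print(n,np.round(x,4),round(f,3))
base=M['rack']; best=[]
for a in(-90,-70,-55,-40):
  for b in(10,40,55,70,90):
    M['rack']=base+[box(a,b,s*150-15,s*150+15,0,8) for s in(-1,1)]
    x,f,ms=cfit('rack',(.701,.021,0,0),P); best.append((f,a,b,np.round(x,4)))
best.sort(key=lambda t:t[0])
for t in best[:4]: print(t)
E
```

```text
scoop [ 0.5365 -0.0442 -0.0025 -0.1919] 0.429
scoop [ 0.5509  0.0037 -0.0511 -0.186 ] 0.218
scoop [ 0.5482 -0.0467 -0.1071 -0.1906] 0.082
bin [ 0.5327 -0.2555  0.0012  0.0259] 0.054
bin [ 0.5359 -0.252  -0.0037  0.0233] 0.015
bin [ 0.5308 -0.2552  0.0032  0.0264] 0.023
(np.float64(1.1264431476593018), -40, 90, array([ 0.7003,  0.0205, -0.0075, -0.0054]))
(np.float64(1.1371676921844482), -40, 70, array([ 0.6996,  0.0199, -0.0026, -0.0136]))
(np.float64(1.1519882678985596), -55, 90, array([ 0.7012,  0.0208, -0.008 , -0.0097]))
(np.float64(1.1519923210144043), -40, 55, array([ 0.6994,  0.0182, -0.0016, -0.0081]))
```

```bash
cat > rob.py <<'E'
import numpy as np
from scipy.spatial.transform import Rotation as Ro
from plant import *
pi=np.pi
BIN=(np.array([.533,-.2555,0]),.026); CART=(np.array([.516,.290,0]),.177); RACK=(np.array([.701,.0205,0]),-.006)
SC=(np.array([.537,-.0437,0]),-.191)
def Rs(yaw,pitch=0): return Ro.from_euler('xyz',[0,pitch,yaw]).as_matrix()
def at(fr,v): return fr[0]+Rs(fr[1])@np.array(v,float)
def tool(p,yaw,pitch,g,flip=0):
    "TCP pose that puts the scoop origin at p; g = TCP in scoop frame"
    R=Rs(yaw,pitch); T=R@(Ro.from_euler('x',pi).as_matrix())@Ro.from_euler('z',pi*flip).as_matrix()
    return (p+R@g).tolist(), Ro.from_matrix(T).as_euler('xyz').tolist()
GH=np.array([-.079,0,.094]); GP=np.array([.012,0,.006])
def bp(mx,mz,pitch):
    "scoop origin for mouth edge at bin x=mx, z=mz, given pitch"
    return at(BIN,[mx,0,mz])-Rs(BIN[1],pitch)@[.055,0,0]
def cp(mx,mz,yaw,pitch): return CART[0]+Rs(yaw)@[mx,0,mz]-Rs(yaw,pitch)@[.055,0,0]
def st(): 
    s=read_state(); print('t%.1f'%s['clock'],np.round(s['eef_pos'],4),np.round(s['tcp_rot'],3),'F',np.round(s['force'],1),'w %.3f ff %s'%(s['gripper_width'],np.round(s['finger_force'],1)))
E
python3 - <<'E'
from rob import *
d=np.deg2rad
t=[('grasp',tool(*SC,0,GH)),('over',tool(SC[0]+[0,0,.1],SC[1],0,GH)),
('bin hi',tool(bp(-.017,.15,0),BIN[1],0,GH)),('bin lo',tool(bp(-.017,.0045,0),BIN[1],0,GH)),('end',tool(bp(.081,.0045,0),BIN[1],0,GH)),
('tilt',tool(bp(.099,.02,d(-22)),BIN[1],d(-22),GH)),('lift',tool(bp(.08,.2,d(-25)),BIN[1],d(-25),GH))]
for y in(.177,.5):
  for a in(-25,0,40,60): t.append((f'dump{y} {a}',tool(cp(-.01,.07,y,d(a)),y,d(a),GH)))
hy=RACK[1]+pi
t+=[('pan%d'%f,tool(np.array([.52,-.04,0]),-.006,0,GP,f)) for f in(0,1)]
t+=[('hang%d'%f,tool(at(RACK,[-.006,0,.123-.0])-Rs(hy)@[-.079,0,0],hy,0,GP,f)) for f in(0,1)]
for n,(p,o) in t:
    q=solve_ik(p,o); print(n,np.round(p,3),np.round(o,2),None if q is None else np.round(q,2))
E
```

```text
grasp [ 0.459 -0.029  0.094] [ 3.14  0.   -0.19] [-0.21  0.35  1.96 -0.    0.84  1.55]
over [ 0.459 -0.029  0.194] [ 3.14  0.   -0.19] [-0.21  0.2   1.85 -0.    1.09  1.55]
bin hi [ 0.382 -0.259  0.244] [3.14 0.   0.03] [-0.75  0.14  1.78 -0.    1.22  0.8 ]
bin lo [ 0.382 -0.259  0.098] [3.14 0.   0.03] [-0.75  0.34  1.95 -0.    0.85  0.8 ]
end [ 0.48  -0.257  0.098] [3.14 0.   0.03] [-0.62  0.44  1.77 -0.    0.93  0.93]
tilt [ 0.473 -0.257  0.057] [ 3.14 -0.38  0.03] [-0.83  0.43  2.09  0.7   0.46  0.11]
lift [ 0.452 -0.258  0.229] [ 3.14 -0.44  0.03] [-0.9   0.1   1.97  0.47  0.85  0.37]
dump0.177 -25 [0.348 0.26  0.099] [ 3.14 -0.44  0.18] [ 0.65  0.24  2.31 -0.8   0.27  2.78]
dump0.177 0 [0.374 0.265 0.164] [3.14 0.   0.18] [ 0.46  0.24  1.89 -0.    1.02  1.86]
dump0.177 40 [0.465 0.281 0.228] [3.14 0.7  0.18] [0.34 0.68 1.18 0.12 1.98 1.74]
dump0.177 60 [0.52  0.291 0.233] [3.14 1.05 0.18] [0.32 0.96 0.81 0.18 2.41 1.78]
dump0.5 -25 [0.366 0.208 0.099] [ 3.14 -0.44  0.5 ] None
dump0.5 0 [0.39  0.221 0.164] [3.14 0.   0.5 ] [ 0.36  0.22  1.91 -0.    1.01  1.43]
dump0.5 40 [0.47  0.265 0.228] [3.14 0.7  0.5 ] [ 0.42  0.69  1.15 -0.06  2.    1.49]
dump0.5 60 [0.52  0.292 0.233] [3.14 1.05 0.5 ] [ 0.43  0.98  0.76 -0.09  2.44  1.47]
pan0 [ 0.532 -0.04   0.006] [ 3.14  0.   -0.01] [-0.2   0.57  1.86 -0.    0.71  1.37]
pan1 [ 0.532 -0.04   0.006] [-3.14  0.    3.14] [-0.2   0.57  1.86 -0.    0.71 -1.77]
hang0 [0.604 0.021 0.129] [3.14 0.   3.14] [-0.08  0.47  1.61  0.    1.06 -1.64]
hang1 [0.604 0.021 0.129] [-3.14  0.   -0.01] [-0.08  0.47  1.61  0.    1.06  1.5 ]
```

Run:
```python
from rob import *
gripper_to(.75,60)
p,o=tool(SC[0]+[0,0,.06],SC[1],0,GH); movep(p,o); st()
p,o=tool(*SC,0,GH); move_straight(p,o,v=.15); st()
gripper_to(0,110); st()
s=read_state(); print(np.round(s['eef_pos']-np.array(p),4))
p[2]+=.03; move_straight(p,o,v=.1); st()
from fit import *
P=[camera("side"),camera("top")]
print(fit('scoop',(*(SC[0]+[0,0,.03]),SC[1]),P)[:3])
print([(t,np.round(spot_point(q,t)[0]['centre'],3)) for q in P for t in('scoop','pan')])
cv2.imwrite('pics/b.png',P[0]['pixels'][130:330,200:440,::-1].repeat(2,0).repeat(2,1))
```

```text
t4.5 [ 0.4598 -0.0293  0.1541] [ 3.141e+00 -1.000e-03 -1.920e-01] F [ 0.1 -0.4  1.1] w 0.747 ff 0.0
t5.1 [ 0.4596 -0.029   0.0941] [ 3.142  0.    -0.192] F [-0.1 -0.3  0.8] w 0.747 ff 0.0
t5.5 [ 0.4601 -0.0286  0.095 ] [-3.141e+00 -2.000e-03 -1.910e-01] F [-1.1  1.2  7.7] w 0.260 ff 107.3
[0.0007 0.0001 0.001 ]
t6.0 [ 0.4595 -0.0287  0.1242] [ 3.142e+00 -1.000e-03 -1.910e-01] F [ 0.1 -0.3 -2.9] w 0.257 ff 107.8
(array([ 0.54216059, -0.01966009,  0.00530037, -0.21490443]), np.float64(0.14609509706497192), 1)Traceback (most recent call last):
  File "<stdin>", line 11, in <module>
IndexError: list index out of range
```

Run:
```python
from rob import *
import cv2
p,o=tool(SC[0]+[0,0,.11],SC[1],0,GH); move_straight(p,o,v=.25)
p,o=tool(bp(-.017,.105,0),BIN[1],0,GH); move_straight(p,o,v=.25); st()
P=[camera("side"),camera("top")]
for q in P:
    for t in('scoop','pan','handle'):
        print(t,[np.round(r['centre'],3) for r in spot_point(q,t)[:1]])
print('want',bp(-.017,.105,0))
a=P[0]['pixels'][150:350,240:440,::-1].repeat(2,0).repeat(2,1);b=P[1]['pixels'][130:330,300:500,::-1].repeat(2,0).repeat(2,1)
cv2.imwrite('pics/b.png',np.hstack([a,b]))
```

```text
t7.9 [ 0.3816 -0.2582  0.1982] [-3.14e+00  1.00e-03  2.60e-02] F [-0.3 -0.1 -2.7] w 0.259 ff 107.9
scoop [array([ 0.458, -0.26 ,  0.104])]
pan [array([ 0.467, -0.255,  0.133])]
handle [array([ 0.38 , -0.258,  0.216])]
scoop [array([ 0.458, -0.255,  0.103])]
pan [array([ 0.574,  0.485, -0.001])]
handle [array([ 0.38 , -0.258,  0.221])]
want [ 0.46102433 -0.25737179  0.105     ]
```

View pics/b.png

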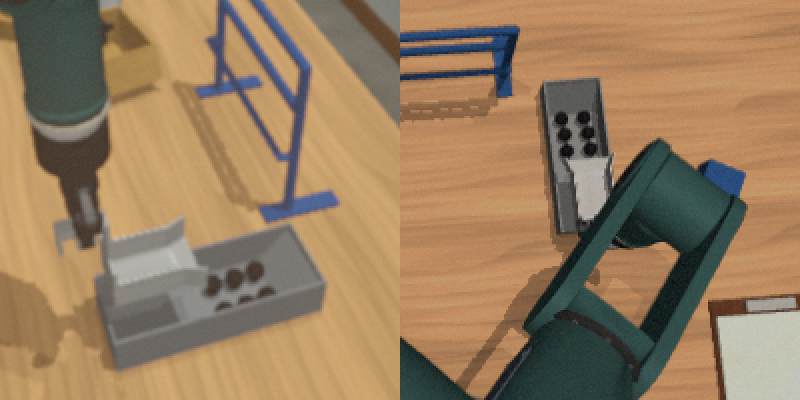

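The left half shows the scoop held level over the bin, mouth at about (195,260). The right half shows it centred over the bin's near half at (590,190). I'll lower it and scoop.

```bash
sed -i 's/GH=.*; GP/GH=np.array([-.079,0,.095]); GP/' rob.py
python3 - <<'E'
from rob import *
import cv2
d=np.deg2rad
def go(mx,mz,a,v): 
    p,o=tool(bp(mx,mz,d(a)),BIN[1],d(a),GH); move_straight(p,o,v=v); st()
go(-.017,.02,0,.12)
go(-.017,.0055,0,.05)
s=read_state()
go(.081,.0052,0,.09)
go(.096,.021,-8,.06)
go(.100,.047,-20,.08)
P=[camera("side"),camera("top")]
a=P[0]['pixels'][150:350,240:440,::-1].repeat(2,0).repeat(2,1);b=P[1]['pixels'][130:330,300:500,::-1].repeat(2,0).repeat(2,1)
cv2.imwrite('pics/c.png',np.hstack([a,b]))
E
```

```text
t9.2 [ 0.3825 -0.2598  0.1154] [ 3.141e+00 -1.000e-03  2.600e-02] F [ 0.6 -0.5 -1.9] w 0.262 ff 107.9
t9.6 [ 0.3819 -0.2592  0.1003] [-3.141  0.     0.026] F [ 0.2  0.2 -2.2] w 0.255 ff 107.9
t10.9 [ 0.4804 -0.2569  0.1001] [ 3.141e+00 -1.000e-03  2.600e-02] F [-0.3 -0.  -2.3] w 0.257 ff 107.9
t11.2 [ 0.4811 -0.2564  0.0961] [-3.14  -0.136  0.023] F [ 0.3 -0.8 -2.9] w 0.257 ff 108.1
t11.8 [ 0.4752 -0.2575  0.0906] [-3.141 -0.348  0.026] F [-1.9  0.3 -2.8] w 0.258 ff 108.2
```

View pics/c.png

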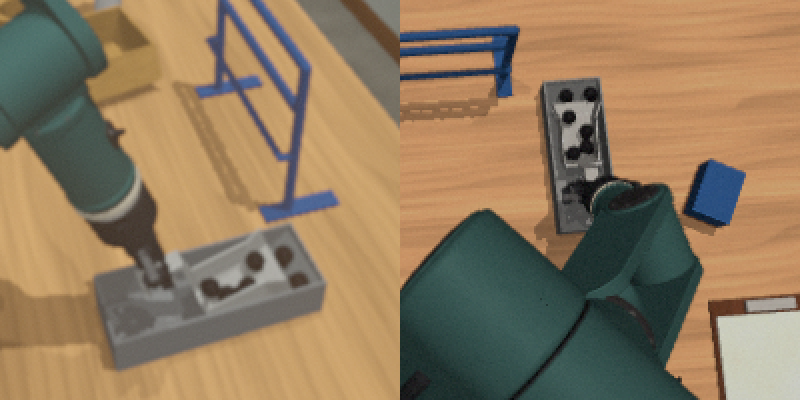

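Four knobs are in the pan, around (568–587, 117–153) in the right half. Two are still ahead of the mouth at (566,96) and (590,93). Four is enough, so I'll lift.

Run:
```python
from rob import *
import cv2
d=np.deg2rad
def go(mx,mz,a,v): 
    p,o=tool(bp(mx,mz,d(a)),BIN[1],d(a),GH); move_straight(p,o,v=v); st()
go(.088,.075,-27,.08)
wait(.3)
go(.075,.21,-27,.15)
P=[camera("side"),camera("top")]
for q in P: print([(np.round(r['centre'],3),round(r['conf'],2)) for r in spot_point(q,'knob0')])
a=P[0]['pixels'][120:320,240:440,::-1].repeat(2,0).repeat(2,1);b=P[1]['pixels'][130:330,300:500,::-1].repeat(2,0).repeat(2,1)
cv2.imwrite('pics/d.png',np.hstack([a,b]))
for y in(.177,.5):
  for a in(-25,0,30,55): 
    p,o=tool(cp(-.02,.07 if a>20 else .18,y,d(a)),y,d(a),GH); q=solve_ik(p,o);print(y,a,np.round(p,3),None if q is None else np.round(q,2))
```

```text
t12.4 [ 0.4591 -0.2582  0.0991] [ 3.141 -0.471  0.026] F [ 0.9  0.4 -2.8] w 0.259 ff 108.2
t13.7 [ 0.445  -0.2571  0.2328] [-3.14  -0.47   0.025] F [ 0.1 -0.3 -2.7] w 0.256 ff 108.2
[(array([ 0.516, -0.265,  0.181]), 0.58), (array([ 0.535, -0.24 ,  0.195]), 0.57), (array([ 0.518, -0.24 ,  0.176]), 0.44), (array([ 0.576, -0.276,  0.017]), 0.39), (array([ 0.539, -0.274,  0.196]), 0.39)]
[(array([ 0.512, -0.244,  0.177]), 0.63), (array([ 0.537, -0.216,  0.018]), 0.42), (array([ 0.542, -0.27 ,  0.191]), 0.41), (array([ 0.534, -0.238,  0.192]), 0.39), (array([ 0.516, -0.27 ,  0.18 ]), 0.37)]
0.177 -25 [0.337 0.258 0.209] [ 0.66 -0.03  2.17 -0.34  0.63  2.3 ]
0.177 0 [0.364 0.263 0.275] [ 0.47  0.1   1.75 -0.    1.29  1.86]
0.177 30 [0.429 0.274 0.219] [0.36 0.53 1.38 0.09 1.74 1.75]
0.177 55 [0.497 0.287 0.234] [0.32 0.88 0.93 0.16 2.28 1.76]
0.5 -25 [0.357 0.203 0.209] [ 0.25 -0.1   2.24  0.19  0.59  1.19]
0.5 0 [0.381 0.216 0.275] [ 0.36  0.08  1.77 -0.    1.29  1.43]
0.5 30 [0.438 0.248 0.219] [ 0.41  0.54  1.37 -0.05  1.76  1.48]
0.5 55 [0.499 0.281 0.234] [ 0.43  0.89  0.89 -0.08  2.31  1.48]
```

View pics/d.png

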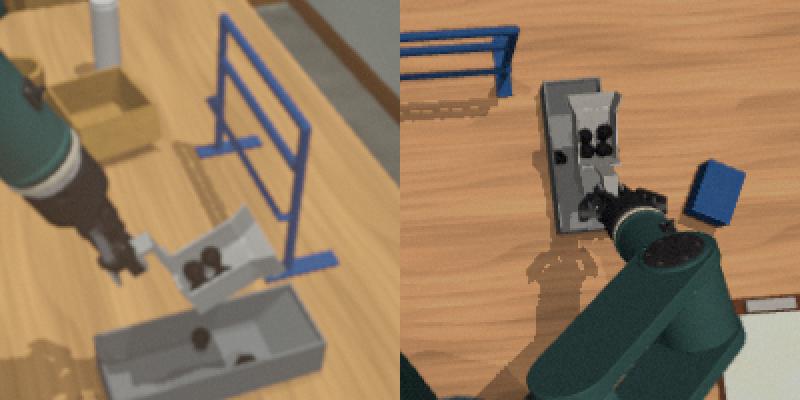

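All four knobs are resting in the tilted pan, at (195,265) left and (597,140) right, and two remain in the bin. I'll carry them to the carton and tip them out.

Run:
```python
from rob import *
import cv2
d=np.deg2rad
def go(mx,mz,a,v,y=.5): 
    p,o=tool(cp(mx,mz,y,d(a)),y,d(a),GH); move_straight(p,o,v=v); st()
go(-.03,.21,-18,.22)
go(-.03,.13,0,.1)
go(-.025,.085,30,.1)
go(-.02,.07,58,.1)
wait(.5)
P=[camera("side"),camera("top")]
for q in P: print([(np.round(r['centre'],3),round(r['conf'],2)) for r in spot_point(q,'knob0')])
a=P[0]['pixels'][80:280,200:400,::-1].repeat(2,0).repeat(2,1);b=P[1]['pixels'][130:330,180:380,::-1].repeat(2,0).repeat(2,1)
cv2.imwrite('pics/e.png',np.hstack([a,b]))
```

```text
t16.2 [0.3519 0.2    0.2588] [ 3.142 -0.314  0.499] F [ 0.1 -0.3 -3.5] w 0.259 ff 108.2
t16.8 [0.3718 0.211  0.2245] [-3.141e+00  1.000e-03  5.000e-01] F [-0.3 -0.5 -2.5] w 0.256 ff 108.2
t17.6 [0.4331 0.2447 0.2349] [-3.141  0.522  0.5  ] F [-0.9  1.1 -1.8] w 0.255 ff 108.4
t18.6 [0.5066 0.2849 0.2349] [3.141 1.01  0.5  ] F [ 0.3 -0.4 -2.1] w 0.257 ff 108.4
[(array([0.521, 0.34 , 0.017]), 0.6), (array([ 0.534, -0.221,  0.019]), 0.45), (array([0.563, 0.322, 0.021]), 0.37), (array([ 0.575, -0.272,  0.016]), 0.36)]
[(array([ 0.571, -0.275,  0.014]), 0.43), (array([0.54 , 0.295, 0.019]), 0.38)]
```

View pics/e.png

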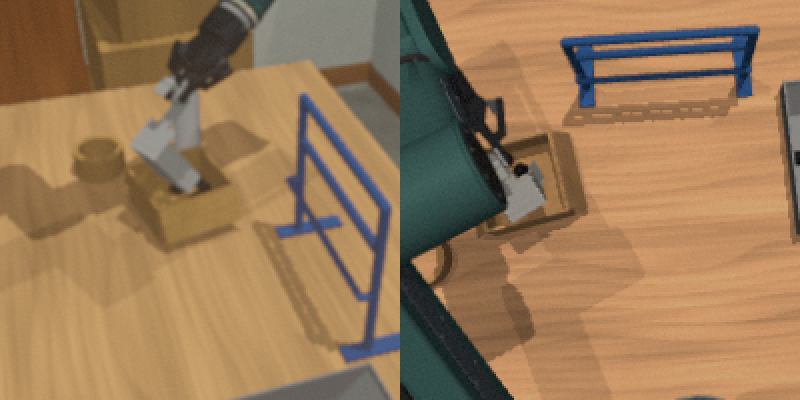

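The scoop is tipped into the carton, at (165,160) left and (525,195) right. I'll lift it, check where the knobs lie, and set the scoop on the bench.

Run:
```python
from rob import *
import cv2
d=np.deg2rad
def go(mx,mz,a,v,y=.5): 
    p,o=tool(cp(mx,mz,y,d(a)),y,d(a),GH); move_straight(p,o,v=v); st()
go(-.02,.14,58,.15)
go(-.05,.15,5,.2)
D=np.array([.525,-.04,0])
p,o=tool(D+[0,0,.13],0,0,GH); move_straight(p,o,v=.25); st()
P=[camera("side"),camera("top")]
for q in P: print([(np.round(r['centre'],3),round(r['conf'],2)) for r in spot_point(q,'knob0')],[(np.round(r['centre'],3),round(r['conf'],2)) for r in spot_point(q,'scoop')])
a=P[0]['pixels'][120:320,220:420,::-1].repeat(2,0).repeat(2,1);b=P[1]['pixels'][130:330,200:400,::-1].repeat(2,0).repeat(2,1)
cv2.imwrite('pics/f.png',np.hstack([a,b]))
```

```text
t19.9 [0.5068 0.285  0.3034] [-3.141  1.012  0.5  ] F [ 0.4  0.4 -2.5] w 0.254 ff 108.4
t21.0 [0.3629 0.2062 0.2562] [-3.142  0.088  0.5  ] F [-0.6  0.1 -1.6] w 0.260 ff 108.3
t22.2 [ 0.4457 -0.0392  0.2248] [-3.141e+00  1.000e-03  1.000e-03] F [-0.1  0.6 -2.5] w 0.258 ff 108.3
[(array([ 0.532, -0.221,  0.018]), 0.55), (array([0.559, 0.354, 0.021]), 0.53), (array([0.559, 0.323, 0.023]), 0.49), (array([ 0.577, -0.273,  0.019]), 0.37)] [(array([ 0.522, -0.04 ,  0.132]), 0.91), (array([ 0.533, -0.256,  0.002]), 0.18)]
[(array([0.542, 0.297, 0.018]), 0.59), (array([ 0.537, -0.217,  0.018]), 0.59), (array([0.512, 0.339, 0.018]), 0.55), (array([0.554, 0.356, 0.013]), 0.45), (array([0.563, 0.322, 0.02 ]), 0.41), (array([ 0.576, -0.27 ,  0.018]), 0.38)] []
```

View pics/f.png

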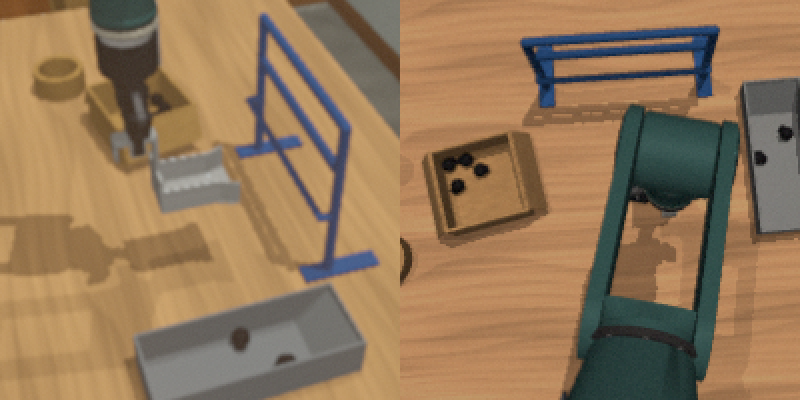

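The top view shows four knobs in the carton at (450–480, 160–187) and two in the bin at (760–785, 133–158). The scoop is held level, so I'll set it down, let go and step clear to measure.

Run:
```python
from rob import *
from fit import *
D=np.array([.525,-.04,0])
for z,v in((.006,.15),(.0015,.03)):
    p,o=tool(D+[0,0,z],0,0,GH); move_straight(p,o,v=v); st()
for k in range(5):
    if read_state()['force'][2]>2: break
    p[2]-=.0007; move_straight(p,o,v=.02); st()
gripper_to(.7,60); wait(.2); st()
p[2]=.2; move_straight(p,o,v=.3)
movep([.42,-.30,.25],[pi,0,0]); st()
P=[camera("side"),camera("top")]
for q in P: print([(t,np.round(r['centre'],3),round(r['conf'],2)) for t in('scoop','pan','handle','bar','rack') for r in spot_point(q,t)[:1]])
x,f,k,ms=fit('scoop',(*D,0),P); print(np.round(x,4),f,k)
for i in range(2): print(np.round(fit('scoop',(*D,0),P[i:i+1])[0],4))
a=P[0]['pixels'][120:320,220:420,::-1].repeat(2,0).repeat(2,1);b=P[1]['pixels'][130:330,200:400,::-1].repeat(2,0).repeat(2,1)
cv2.imwrite('pics/g.png',np.hstack([a,b]))
```

```text
t23.5 [ 0.4467 -0.0402  0.1015] [ 3.141e+00 -1.000e-03  0.000e+00] F [ 0.8 -0.2 -1.1] w 0.256 ff 108.3
t23.8 [ 0.4461 -0.04    0.0968] [ 3.141e+00 -1.000e-03  0.000e+00] F [-1.  -0.4 -2.2] w 0.258 ff 108.3
t24.1 [ 0.4462 -0.04    0.0959] [ 3.141 -0.    -0.   ] F [ 0.1  0.4 -1.9] w 0.255 ff 108.3
t24.3 [ 0.4461 -0.04    0.0952] [ 3.142 -0.    -0.   ] F [ 0.8  1.2 -1. ] w 0.254 ff 108.6
t24.6 [ 0.4461 -0.0398  0.095 ] [-3.141 -0.    -0.   ] F [-2.1  1.9  8.1] w 0.258 ff 109.6
t25.2 [ 0.446  -0.04    0.0944] [ 3.142  0.    -0.   ] F [-0.1 -0.1 -0.3] w 0.697 ff 0.0
t26.7 [ 0.4196 -0.2985  0.2488] [-3.139e+00  2.000e-03  0.000e+00] F [-0.1  0.7 -0.2] w 0.703 ff 0.0
[('scoop', array([ 0.521, -0.04 ,  0.   ]), 0.68), ('pan', array([ 0.533, -0.041,  0.031]), 0.88), ('handle', array([ 0.443, -0.041,  0.113]), 0.94), ('bar', array([0.702, 0.023, 0.189]), 0.68), ('rack', array([ 0.701,  0.02 , -0.001]), 0.85)]
[('scoop', array([ 0.522, -0.036,  0.001]), 0.63), ('pan', array([ 0.534, -0.043,  0.027]), 0.87), ('handle', array([ 0.444, -0.037,  0.12 ]), 0.88), ('bar', array([0.698, 0.021, 0.191]), 0.75), ('rack', array([0.7  , 0.022, 0.003]), 0.77)]
[ 5.24e-01 -4.21e-02 -4.40e-03  3.00e-04] 0.7145457863807678 2
[ 0.5281 -0.0322 -0.0106  0.0085]
[ 5.187e-01 -4.140e-02 -4.000e-04  1.470e-02]
```

View pics/g.png

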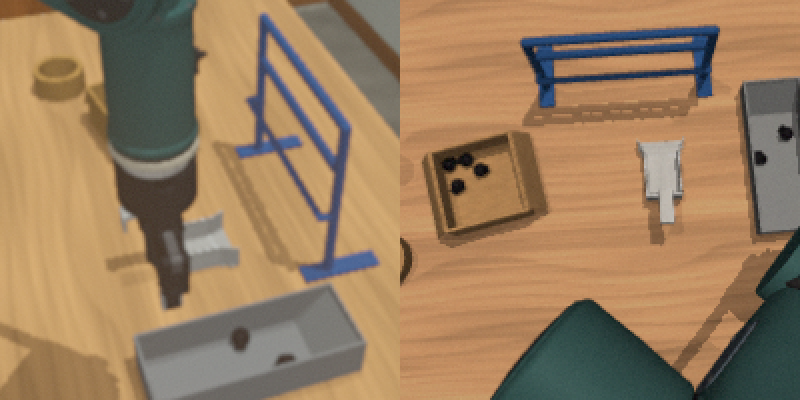

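The top view shows the scoop upright at (660,180) and squared to the world axes, with the carton and bin unchanged. I'll measure the rack yaw from its bars in the picture, then take the pan.

Run:
```python
from rob import *
from fit import *
from scipy.optimize import least_squares
P=[camera("side"),camera("top")]
# bar centre-lines: blue-ness centroid across each bar, several stations along it
for p in P:
    px=p['pixels'].astype(float); blue=np.clip(px[...,2]-px[...,0],0,None)
    def f(q,full=False):
        out=[]
        for x,z in((0,.267),(0,.192)):
            ys=np.linspace(-.12,.12,25); c,s=np.cos(q[2]),np.sin(q[2])
            X=np.c_[q[0]+c*x-s*ys,q[1]+s*x+c*ys,np.full(25,z)]
            u=proj(p,X); n=np.gradient(u,axis=0); n=np.c_[-n[:,1],n[:,0]]/np.linalg.norm(n,axis=1)[:,None]
            k=np.linspace(-3,3,25)
            uu=(u[:,None]+k[None,:,None]*n[:,None]).astype(np.float32)
            w=cv2.remap(blue.astype(np.float32),uu[...,0],uu[...,1],cv2.INTER_LINEAR)
            w=np.clip(w-25,0,None); out+=list((w@k)/(w.sum(1)+1e-6))
        return np.array(out)
    q=np.array([.7005,.0215,-.005])
    for it in range(15):   # shift x and yaw by the offsets (robust)
        r0=f(q); J=np.array([(proj(p,np.array([[q[0]+1e-3*a,q[1],.23]]))-proj(p,np.array([[q[0],q[1],.23]])))[0] for a in(1,)])
        px_mm=np.linalg.norm(J)/1e-3
        ys=np.tile(np.linspace(-.12,.12,25),2); g=np.abs(r0-np.median(r0))<1.2
        a,b=np.polyfit(ys[g],r0[g],1)
        sg=np.sign((J@np.array([[0],[1.]])).item()) if True else 1
        # normal n = (-dy,dx): sign of +x world along n
        u=proj(p,np.array([[q[0],q[1]-.1,.23],[q[0],q[1]+.1,.23]])); t=u[1]-u[0]; n=np.array([-t[1],t[0]])/np.linalg.norm(t)
        gx=(J[0]@n)/1e-3
        q[0]+=.6*b/gx; q[2]-=.6*a/gx
    print(np.round(q,4),'rms px',round(float(np.std(r0[g])),2),g.sum())
GPz=np.array([.012,0,.003]); D=np.array([.522,-.040,0])
gripper_to(1.0,80)
p,o=tool(D+[0,0,.15],0,0,GPz); movep(p,o)
p,o=tool(D+[0,0,.012],0,0,GPz); move_straight(p,o,v=.2)
p,o=tool(D,0,0,GPz); move_straight(p,o,v=.05); st()
gripper_to(.5,80); st()
p[2]+=.04; move_straight(p,o,v=.1); st()
```

```text
[0.7024 0.0215 0.0057] rms px 0.1 50
[0.6975 0.0215 0.004 ] rms px 0.15 50
t30.4 [ 0.5339 -0.0399  0.003 ] [-3.142  0.     0.   ] F [-0.9  0.6 -0.1] w 0.998 ff 0.0
t30.7 [ 0.5343 -0.04    0.0036] [ 3.142e+00 -1.000e-03  0.000e+00] F [-0.8  0.9  6. ] w 0.758 ff 88.1
t31.3 [ 0.5339 -0.04    0.043 ] [ 3.142 -0.     0.   ] F [-0.5 -0.6 -2.1] w 0.761 ff 88.6
```

```bash
sed -i 's/RACK=.*/RACK=(np.array([.700,.0215,0]),.005)/; s/GP=.*/GP=np.array([.012,0,.0036])/' rob.py
cat >> rob.py <<'E'
HY=RACK[1]+pi
def hp(hx,z): return at(RACK,[hx,0,z])-Rs(HY)@[-.079,0,0]
E
python3 - <<'E'
from rob import *
from fit import *
p,o=tool(np.array([.50,-.04,.17]),0,0,GP); move_straight(p,o,v=.2)
p,o=tool(hp(-.13,.15),HY,0,GP); q=solve_ik(p,o); print(p,o,np.round(q,2)); movep(p,o); st()
p,o=tool(hp(-.08,.124),HY,0,GP); move_straight(p,o,v=.15); st()
P=[camera("side"),camera("top")]
print('want',hp(-.08,.124),'hook',at(RACK,[-.08,0,.234]))
for q in P: print([(t,np.round(r['centre'],3),round(r['conf'],2)) for t in('scoop','hook','handle','bar') for r in spot_point(q,t)[:1]])
a=P[0]['pixels'][130:280,280:430,::-1].repeat(2,0).repeat(2,1);b=P[1]['pixels'][130:280,230:380,::-1].repeat(2,0).repeat(2,1)
cv2.imwrite('pics/h.png',np.hstack([a,b]))
E
```

```text
[0.4790027624942447, 0.02039500460416093, 0.1536] [3.1415926535897927, 0.0, -3.1365926535897937] [-0.1   0.28  1.86  0.    1.   -1.68]
t34.6 [0.479  0.0204 0.1535] [-3.142 -0.    -3.137] F [-0.8  0.5 -2.2] w 0.763 ff 88.5
t35.2 [0.5282 0.0207 0.1272] [ 3.141e+00 -2.000e-03 -3.137e+00] F [-0.5  0.2 -2.8] w 0.759 ff 88.5
want [0.54100199 0.020705   0.124     ] hook [0.620001 0.0211   0.234   ]
[('scoop', array([0.538, 0.02 , 0.127]), 0.77), ('hook', array([0.62 , 0.025, 0.229]), 0.8), ('handle', array([0.62 , 0.023, 0.237]), 0.9), ('bar', array([0.704, 0.022, 0.189]), 0.63)]
[('scoop', array([0.541, 0.023, 0.124]), 0.59), ('bar', array([0.701, 0.021, 0.194]), 0.71)]
```

View pics/h.png

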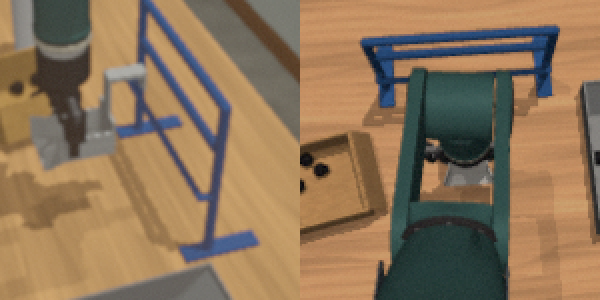

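The scoop is held level in front of the rack with the hook at (125,75), high enough to pass between the middle and upper bars. Vision and arm readings agree to about 3 mm, so I'll move in and hang it, watching the wrist force.

Run:
```python
from rob import *
def go(hx,z,v):
    p,o=tool(hp(hx,z),HY,0,GP); move_straight(p,o,v=v); s=read_state(); return s['force']
for hx in(-.05,-.03,-.02,-.013,-.009):
    f=go(hx,.124,.08); print(hx,np.round(f,1))
    if np.abs(f[:2]).max()>8: raise SystemExit('contact')
z=.124
for z in(.112,.104,.098,.095,.0935,.092,.091,.090,.089,.088,.087,.086):
    f=go(-.009,z,.05); print(z,np.round(f,1))
    if f[2]>1.0 or np.abs(f[:2]).max()>8: break
st()
import cv2
P=[camera("side"),camera("top")]
a=P[0]['pixels'][110:260,300:450,::-1].repeat(2,0).repeat(2,1)
cv2.imwrite('pics/i.png',a)
for q in P: print([(t,np.round(r['centre'],3),round(r['conf'],2)) for t in('scoop','hook','handle','bar') for r in spot_point(q,t)[:1]])
```

```text
-0.05 [-0.4  0.  -2.1]
-0.03 [-0.5  0.7 -1.9]
-0.02 [-0.7 -0.4 -2.7]
-0.013 [ 0.7 -0.1 -2.7]
-0.009 [ 0.2  0.7 -2.4]
0.112 [-0.4 -0.4 -1.5]
0.104 [-0.6 -0.  -2.6]
0.098 [-0.5 -0.2 -2.5]
0.095 [ 0.5 -0.8 -3.1]
0.0935 [-1.2 -0.1 -3.6]
0.092 [ 0.1 -0.3 -2.3]
0.091 [-0.1  0.2 -2.8]
0.09 [-0.9 -0.6 -1.6]
0.089 [-0.1  0.4  1.5]
t39.8 [0.6006 0.021  0.0931] [-3.142e+00  1.000e-03 -3.137e+00] F [-0.1  0.4  1.5] w 0.763 ff 89.0
[('scoop', array([0.612, 0.018, 0.091]), 0.9), ('hook', array([0.69 , 0.023, 0.198]), 0.79), ('handle', array([0.687, 0.022, 0.204]), 0.71), ('bar', array([0.702, 0.022, 0.191]), 0.81)]
[('hook', array([ 0.574,  0.483, -0.002]), 0.59)]
```

View pics/i.png

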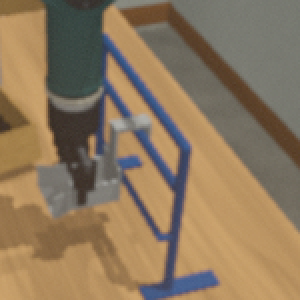

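The hook is over the middle bar and bears at underside z = 0.089, as predicted. I'll ease the back plate onto the lower bar, then let go and retreat.

Run:
```python
from rob import *
import cv2
from fit import *
for k in range(1,10):
    hx=-.009+.001*k
    p,o=tool(hp(hx,.0893),HY,0,GP); move_straight(p,o,v=.03); f=read_state()['force']; print(round(hx,4),np.round(f,1))
    if f[0]<-3: break
st(); gripper_to(1.0,80); wait(.3); st()
p[2]+=.055; move_straight(p,o,v=.1); st()
p[2]+=.12; p[0]-=.10; move_straight(p,o,v=.25)
movep([.40,-.28,.30],[pi,0,-pi/2]); st()
P=[camera("side"),camera("top")]
for q in P: print([(t,np.round(r['centre'],3),round(r['conf'],2)) for t in('scoop','hook','handle','pan') for r in spot_point(q,t)[:1]],[np.round(r['centre'],3) for r in spot_point(q,'knob0')])
for i in range(2): print(np.round(fit('scoop',(*hp(-.003,.09),HY),P[i:i+1])[0],4))
a=P[0]['pixels'][110:260,280:430,::-1].repeat(2,0).repeat(2,1);b=P[1]['pixels'][130:280,230:380,::-1].repeat(2,0).repeat(2,1)
cv2.imwrite('pics/j.png',np.hstack([a,b]))
```

```text
-0.008 [-1.6 -0.1  4.6]
-0.007 [-3.1  0.4  3.4]
t40.8 [0.6013 0.0211 0.0927] [ 3.142e+00 -1.000e-03 -3.137e+00] F [-3.1  0.4  3.4] w 0.759 ff 89.2
t41.5 [0.602  0.021  0.0929] [ 3.142  0.    -3.137] F [ 0.2  0.6 -0.5] w 0.998 ff 0.0
t42.2 [0.6017 0.0211 0.1477] [ 3.142 -0.    -3.137] F [-0.3  0.6 -0.2] w 0.996 ff 0.0
t46.3 [ 0.4001 -0.2799  0.3   ] [ 3.142  0.    -1.57 ] F [ 0.8 -0.3 -0.3] w 0.999 ff 0.0
[('scoop', array([0.625, 0.017, 0.077]), 0.57), ('hook', array([0.683, 0.024, 0.194]), 0.66), ('handle', array([0.681, 0.021, 0.198]), 0.98), ('pan', array([0.604, 0.019, 0.104]), 0.56)] [array([ 0.539, -0.219,  0.018]), array([ 0.579, -0.275,  0.015])]
[('scoop', array([0.621, 0.02 , 0.074]), 0.73), ('hook', array([0.681, 0.021, 0.198]), 0.79), ('handle', array([0.678, 0.02 , 0.206]), 0.62), ('pan', array([0.607, 0.018, 0.102]), 0.73)] [array([0.68 , 0.019, 0.198]), array([0.543, 0.296, 0.018]), array([ 0.537, -0.217,  0.016]), array([0.516, 0.339, 0.017]), array([ 0.574, -0.275,  0.016]), array([0.553, 0.354, 0.017]), array([0.563, 0.32 , 0.02 ])]
[0.6387 0.0679 0.0305 3.4126]
[ 0.6557  0.0219 -0.088   3.1597]
```

View pics/j.png

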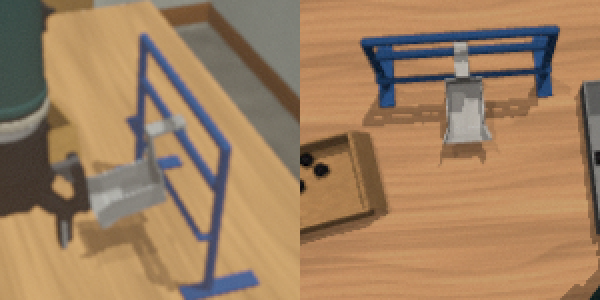

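The picture shows the scoop on the bar and squared to the rack, but tipped about 9° mouth-down. It slid until its lip met the bar, so my push had met only bar friction and the plate never reached the lower bar. There is time left, so I'll take the pan again, level it just clear of the bar, bring the plate into real contact, then lower and let go.

```bash
cat > rehang.py <<'E'
from rob import *
from fit import *
th=.166; O=np.array([.623,.020,.0757])
R=Rs(HY,th)
p,o=tool(O+R@[0,0,.075],HY,th,GP); movep(p,o)
p,o=tool(O,HY,th,GP); move_straight(p,o,v=.15); st()
gripper_to(.5,60); st()
def go(hx,z,v):
    p,o=tool(hp(hx,z),HY,0,GP); move_straight(p,o,v=v); s=read_state(); return s['force']
f=go(-.012,.0935,.04); print('level',np.round(f,1)); st()
hx=-.009
while hx<.006:
    f=go(hx,.0925,.04); print(round(hx,4),np.round(f,1))
    if f[0]<-2.5: break
    hx+=.0015
z=.0915
while z>.084:
    f=go(hx,z,.03); print('z',z,np.round(f,1))
    if f[2]>1: break
    z-=.001
st()
E
python3 rehang.py
```

```text
t51.1 [0.6108 0.0199 0.0775] [-3.142  0.166 -3.137] F [0.4 0.1 0.2] w 0.999 ff 0.0
t51.4 [0.6114 0.0201 0.0787] [ 3.141  0.168 -3.137] F [-1.8  1.4  6.3] w 0.764 ff 65.4
level [ 0.8  0.1 -2.1]
t52.1 [0.5964 0.021  0.0967] [-3.142 -0.    -3.137] F [ 0.8  0.1 -2.1] w 0.764 ff 66.6
-0.009 [-0.1  0.2 -2.2]
-0.0075 [-0.8  0.5 -2.4]
-0.006 [ 0.3 -0.9 -2.1]
-0.0045 [ 0.8 -0.2 -3.2]
-0.003 [ 0.5  0.1 -1.9]
-0.0015 [-5.1 -0.8 -1.2]
z 0.0915 [-6.7 -0.1  1.5]
t53.9 [0.6062 0.0211 0.0951] [ 3.141e+00 -2.000e-03 -3.137e+00] F [-6.7 -0.1  1.5] w 0.767 ff 67.2
```

Run:
```python
from rob import *
from fit import *
def go(hx,z,v):
    p,o=tool(hp(hx,z),HY,0,GP); move_straight(p,o,v=v); s=read_state(); print(hx,z,np.round(s['force'],1)); return p,o,s['force']
go(-.003,.0915,.03)
for z in(.0895,.0885,.0878):
    p,o,f=go(-.003,z,.03)
    if f[2]>2.5: break
go(-.0022,z,.03)
gripper_to(1.0,60); wait(.2); st()
p[2]+=.055; move_straight(p,o,v=.15)
p[2]+=.10; p[0]-=.14; move_straight(p,o,v=.3); st()
P=[camera("side"),camera("top")]
for q in P: print([(t,np.round(r['centre'],3),round(r['conf'],2)) for t in('scoop','hook','handle','pan') for r in spot_point(q,t)[:1]])
cv2.imwrite('pics/k.png',P[0]['pixels'][110:260,280:430,::-1].repeat(2,0).repeat(2,1))
```

```text
-0.003 0.0915 [-3.1  0.6  0.2]
-0.003 0.0895 [-4.7  0.4  5.2]
-0.0022 0.0895 [-7.   0.5  6.7]
t55.2 [0.607  0.021  0.0931] [-3.142  0.    -3.137] F [ 0.8  0.2 -0.2] w 1.002 ff 0.0
t56.4 [0.4666 0.021  0.2474] [ 3.142  0.    -3.137] F [ 0.6  0.3 -0.2] w 1.000 ff 0.0
[('scoop', array([0.625, 0.02 , 0.076]), 0.89), ('hook', array([0.688, 0.026, 0.194]), 0.91), ('handle', array([0.683, 0.023, 0.198]), 0.7), ('pan', array([0.603, 0.023, 0.103]), 0.79)]
[('scoop', array([0.622, 0.023, 0.073]), 0.75), ('hook', array([0.679, 0.02 , 0.196]), 0.52), ('handle', array([0.681, 0.022, 0.206]), 0.83), ('pan', array([0.608, 0.02 , 0.102]), 0.69)]
```

View pics/k.png

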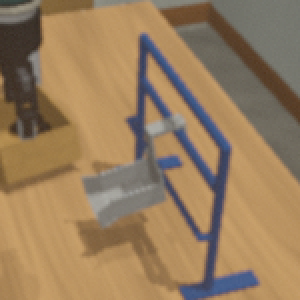

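The picture shows the scoop back in the same rest pose, lip on the bar and plate on the lower bar, about 9° nose-down and squared to the rack. It settled there twice, so this is how it naturally hangs. The arm is clear, so I'm handing the job in.

```bash
python3 -c "
from plant import *
print(job_done())"
```

```text
the job is handed in; nothing more can be done
None
```

I moved four knobs into the carton with the scoop and left two in the bin, then set the scoop down, re-gripped it by its pan and hung it squared over the middle bar; it rests about 9° mouth-down rather than fully level, and a second try to level it settled back to the same pose (handed in at about 56 s; result not shown).

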